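# Press the receiver canister onto the concentrator's slanting spigot

## Task

Take the longer of the two white canisters from the rack and push its open mouth squarely up onto the concentrator's slanting steel spigot, firmly enough that it pushes the black sprung sealing ring back and friction alone keeps it there, pressed against the ring, when you let go. Leave the shorter canister in the rack and do not push or knock over the dishes, bottle, beaker or jar.

Things in the scene. Friction and masses are not known exactly. Their poses are not given: they have to be found in the camera images.
- canister_long: longer white canister, 140 mm, 0.14-0.24 kg, lying level in a rack trough, axis 66 mm above the bench, mouth away from the robot. Body 54 mm in diameter from x=-65 (closed end) to +30 mm, then a 50 mm neck, 53 mm rim. Origin on its axis near the centre of mass, 75 mm from the rim; x points to the mouth. Free beside the body for fingers down to 20 mm above the bench
- canister_long_mouth (a point): centre of the rim of the longer canister's mouth, axes as the canister's. The mouth is a tapered socket 56 mm deep, 39.9 mm wide at the rim, 32 mm at its floor: the same taper as the spigot's. Pushed on askew or a few mm off the axis it binds on the nose or half way (force rises, the ring stays at 0): let it give way sideways and keep it square
- canister_short: the shorter white canister, 105 mm long, otherwise like the long one (origin 75 mm from the rim, closed end at x=-30 mm); it lies in the other trough and is to stay there
- rack: fixed grey tray 200 x 230 mm, 12 mm thick, with two aluminium V troughs 75 mm long along its x axis, at y=-60 and +60 mm, their edges 50 mm above the bench and 25 mm either side of the trough's middle. Origin at the centre of its underside, x away from the robot
- concentrator: fixed white machine: foot 180 x 180 x 32 mm (x=+115 to +295), column, slanting round head 86 mm in diameter, top 390 mm above the bench. Origin on the bench, below the closed end of the fitted canister; x points away from the robot. The head's front face looks towards the robot and 32 degrees down, its centre at x=+155, z=+275 mm
- outlet: steel flange on the head's front face, origin at the face's centre. z is the spigot's axis, out of the face towards the robot and 32 degrees below level; x points up and towards the robot, y is level. A tool square to this axis leans 32 degrees from vertical and has free room from above on the robot's side
- spigot_axis (a point): point on the spigot's axis, 60 mm out from the face, axes as the outlet's. The spigot's tube is clamped at a length that differs each time and is not measured: the shoulder at its foot stands 20 to 36 mm out from the face. From there the steel taper narrows from 41 mm in diameter, half-angle 4 degrees, to 36 mm, and ends in a round nose 55 mm out from the shoulder
- seal (a joint): travel in m of the black sprung ring (53 mm in diameter) round the spigot's foot: 0 when free, its front 9 mm from the shoulder; the canister's rim pushes it back, at most 0.008; spring 0.3 N plus 0.15 N per mm. The rim is snug on the taper 8 mm from the shoulder; pressing home means some 2 mm more, ring over 0.002: 12 to 20 N along the axis (springy taper)
- dishes_low: stack of two closed culture dishes, 90 mm in diameter, 32 mm high, on the bench under the spigot; origin at the centre of its underside
- bottle: amber bottle with cap, 66 mm in diameter, 170 mm high; origin at the centre of its underside
- beaker: clear beaker, 70 mm in diameter, 90 mm high; origin at the centre of its underside
- jar: glass jar with lid, 56 mm in diameter, 80 mm high; origin at the centre of its underside
Mind the look-alikes: they are no part of the job. Leave any red look-alike of the canister_long alone. What is shaped like the canister_short but orange is not meant.

How it is judged:
By the outcome, as a careful person would: the job done as asked, in the order asked, and still so for the second after the job is handed in, with the robot touching nothing.
It also fails if it takes over 48 s, if anything falls off the work surface, if the arm or the gripper's body presses on something with over 40 N, if the wrist force passes 120 N, or if a joint passes its speed limit or range.

## Robot

A 6-joint arm with a two-finger parallel gripper is mounted at the origin on the work surface. World frame = base frame: x ahead of the robot, y to its left, z up, the work surface at z = 0. Lengths are in m, angles in rad, forces in N, time in s.
With the tool pointing down it reaches from about 0.35 to 0.775 m from the base axis. Payload 5.5 kg.
Tool frame: the origin (TCP) lies at the very end of the fingers, on their centre line; the grasp point (between the pads) lies 19 mm behind it; x points along the fingers, y is the direction in which the jaws open and shut, and the axes are right-handed (so a half turn about x gives the same grasp; the last joint's range is limited). The gripper opens to 85 mm and grips with 20 to 120 N. Pads are 22 mm wide; open, the fingers measure 114 mm over their backs; the gripper's body (76 mm by 85 mm) begins 54 mm behind the grasp point. The pads swing forward as they close: fully open they stand 13 mm farther back than shut.
Start: joints at [1.195, 0.313, 0.046, 1.304, 0, 1.431], TCP at [0.134, 0.559, 0.199] pointing down, gripper open.
Joint ranges: [-2.76, 2.76], [-0.86, 1.69], [-1.03, 1.26], [-2.2, 2.34], [-1.47, 1.5], [-3.14, 3.14]. Speed limits (rad/s): [2.57, 2.57, 3.14, 3.14, 3.14, 3.14].

## Interface

Orientations are given as a unit quaternion [w, x, y, z].
In Python, from workcell import readout, cams, env, finder gives the robot as it stands.
- The arm moves only by the tool drive_tool, never from a script. Its argument "moves" is a list that holds one entry, the list of rows, each a list of 7 numbers: the shift along the tool's x, y, z in m, then the turn, a rotation vector about the tool's x, y, z in rad, then the closure in counts, from 0 (fully open) to 255 (shut). A call has exactly 5 rows; each row is the pose to reach, as a shift and turn from the pose measured when the call began, along the tool's axes at that moment; what a row does not reach only later rows make up. A row lasts 1/8 s, in which the tool goes at most 62.5 mm and 10.7 degrees, less where a joint would pass 70% of its speed; a pose out of reach is approached as far as the arm can. A call with a gripper value outside its range is refused whole. The fingers move at their own pace and stop on an object; "squeeze" is the grip in N (left out, the last holds). Time passes only in rows, so rows that repeat a pose let the fingers close, or fill a call up. It gives the time, the measured TCP pose, the force and the opening at its end, in the units of the state.
- readout.get_state(): the state, without advancing time (a new reading comes with each control period).
- cams.read_camera(name): name is "scene" or "top" or "wrist"; returns the picture (480x640x3 uint8, blue, green, red); there is no depth.
- cams.camera_params(name): a dict with "mtx" (3x3 intrinsics, pixels), "R" (3x3) and "t" (3): a world point X has camera coordinates R X + t; the wrist camera has in their place "mount" (4x4, takes a point from camera to tool coordinates, whose origin is the TCP and whose axes are the tool frame's). Camera axes: x right, y down, z forward; pixel columns grow to the right and rows downward; lengths in m; the calibration is good to about 2 mm. A picture is of the moment at which its call begins: read the wrist's pose just before it. camera_params takes no time and is no camera call.
- env.hand_in(): hands the job in, once; it reports no verdict.
Trained networks look in the newest picture that a camera, given by its name, has taken for a name from the list of things; names that differ only in an ending like _2 or _b are one class to them, and where a whole thing is asked for, a point or a joint stands for the part that bears it (a point fixed in the world has none). Each returns a list of dicts, best first, with "conf" (0 to 1); they miss things now and then, are a little off and sometimes report something else, mostly with a low value. They report only what shows in the picture. A call takes as long as a camera call. They do not tell look-alikes from the thing itself.
- finder.regions_of(camera, name): "pixels" (480x640 bool, what is visible of it) and "point" ([column, row] in pixels, amid what is visible of it).
The state is a dict: "clock": time; "joint_pos": joint angles; "qvel": joint speeds; "tau": joint torques, N m; "tcp_pos": TCP position; "orientation": TCP orientation; "wrist_force": force on the tool from outside, world axes, zero at the start; "ft_torque": the same for the moment, N m; "finger_gap": finger opening in m.
Only numpy, scipy, OpenCV 4.12 (cv2) and the standard library are available. Lean on these libraries where they do the work, as an engineer would, in place of code of your own. Each camera call takes 0.05 s, during which the arm holds its last target.

## Working session

There is one attempt and no reset: what is moved stays moved. The work goes in short steps, Python scripts to look and compute and a tool call to move; the robot and the scene stay as the last step left them, time stands still between calls to the robot, and variables do not carry over. Pictures are saved under pics/ and viewed, and the job is handed in when it is done.

Besides the shell and the picture viewer there is one more tool, called after ">>>" as name([rows], argument=value, ...), one row to a line, values as JSON. drive_tool: Moves the arm, as the interface text tells. Its arguments: {"type":"object","properties":{"moves":{"type":"array"},"squeeze":{"type":"number"}},"required":["moves"]}

```bash
ls; mkdir -p pics
python3 - <<'E'
from workcell import readout,cams,env,finder
import cv2,numpy as np
np.set_printoptions(precision=4,suppress=True)
s=readout.get_state()
for k,v in s.items(): print(k,v)
for n in ["scene","top","wrist"]:
    im=cams.read_camera(n); cv2.imwrite(f"pics/a_{n}.png",im); print(n,cams.camera_params(n))
E
```

```text
pics
clock 0.0
joint_pos [1.1954 0.314  0.0449 1.3036 0.     1.4312]
qvel [-0.001   0.0008  0.0013  0.0004 -0.001  -0.0008]
tau [  0.0019 -48.0621  29.8537   0.019   -0.0002   0.    ]
tcp_pos [0.1341 0.5585 0.1978]
orientation [ 0.702   0.0825  0.7024 -0.0838]
wrist_force [-0.8738 -0.1006 -0.7335]
ft_torque [0.025  0.0261 0.0083]
finger_gap 0.08556262921115701
scene {'mtx': array([[600.9751,   0.    , 323.8302],
       [  0.    , 600.9751, 241.1956],
       [  0.    ,   0.    ,   1.    ]]), 'R': array([[ 0.8776,  0.4791,  0.0138],
       [ 0.3092, -0.5438, -0.7802],
       [-0.3663,  0.689 , -0.6254]]), 't': array([-0.4956, -0.0175,  2.0404])}
top {'mtx': array([[573.773 ,   0.    , 333.5146],
       [  0.    , 573.773 , 246.5649],
       [  0.    ,   0.    ,   1.    ]]), 'R': array([[ 0.0081, -1.    ,  0.0013],
       [-0.9774, -0.0082, -0.2112],
       [ 0.2112,  0.0004, -0.9774]]), 't': array([0.0107, 0.596 , 1.3908])}
wrist {'mtx': array([[353.9301,   0.    , 316.8562],
       [  0.    , 353.9301, 239.4528],
       [  0.    ,   0.    ,   1.    ]]), 'mount': array([[-0.0005, -0.2586,  0.966 , -0.1759],
       [ 1.    , -0.0002,  0.0005,  0.0005],
       [ 0.0001,  0.966 ,  0.2586, -0.067 ],
       [ 0.    ,  0.    ,  0.    ,  1.    ]])}
```

View pics/a_scene.png

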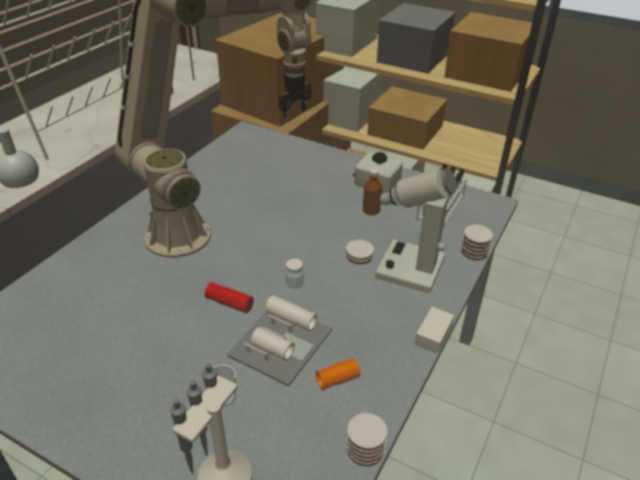

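View pics/a_top.png

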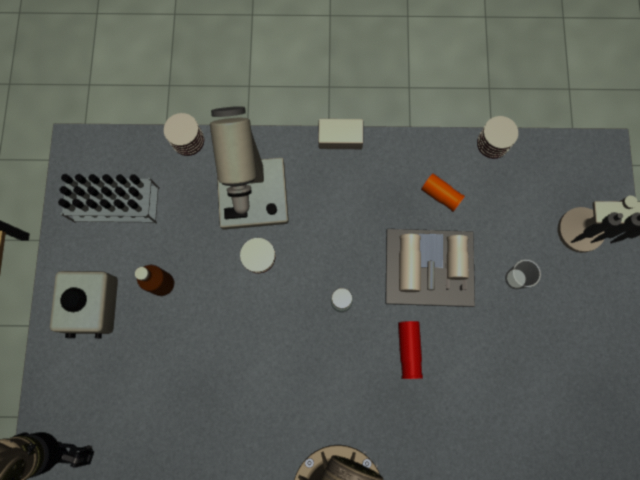

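View pics/a_wrist.png

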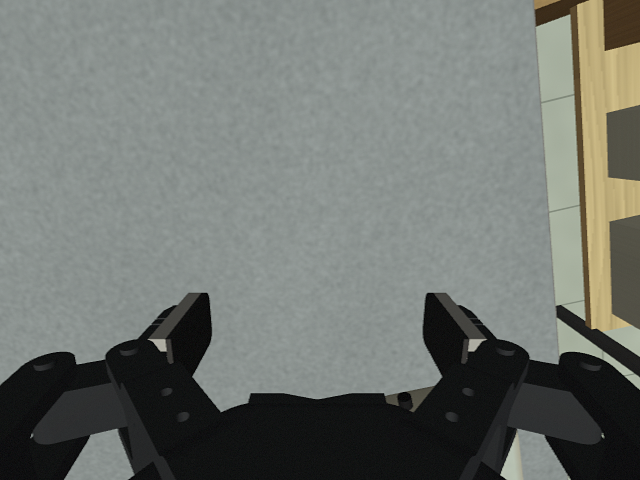

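```bash
cat > h.py <<'E'
import numpy as np,cv2
from workcell import readout,cams,env,finder
from scipy.spatial.transform import Rotation as Ro
np.set_printoptions(precision=4,suppress=True)
def qR(q): return Ro.from_quat([q[1],q[2],q[3],q[0]]).as_matrix()
def pmat(n,s=None):
    c=cams.camera_params(n)
    if n=="wrist":
        T=np.eye(4);T[:3,:3]=qR(s["orientation"]);T[:3,3]=s["tcp_pos"]
        M=np.linalg.inv(T@c["mount"]); return c["mtx"],M[:3,:3],M[:3,3]
    return c["mtx"],c["R"],np.array(c["t"])
def proj(P,X):
    K,R,t=P; x=(np.atleast_2d(X)@R.T+t)@K.T; return x[:,:2]/x[:,2:]
def planepx(P,uv,z):
    K,R,t=P; uv=np.atleast_2d(uv); d=np.c_[uv,np.ones(len(uv))]@np.linalg.inv(K).T@R; o=-R.T@t
    return o+d*((z-o[2])/d[:,2])[:,None]
def tri(Ps,uvs):
    A=[];b=[]
    for P,uv in zip(Ps,uvs):
        K,R,t=P; d=R.T@np.linalg.inv(K)@np.array([uv[0],uv[1],1]);d/=np.linalg.norm(d);o=-R.T@t
        M=np.eye(3)-np.outer(d,d);A.append(M);b.append(M@o)
    return np.linalg.lstsq(np.vstack(A),np.hstack(b),rcond=None)[0]
E
python3 - <<'E'
from h import *
import pickle
out={}
for n in ["top","scene"]:
    cams.read_camera(n)
    for k in ["canister_long","rack","concentrator","outlet","seal"]:
        for r in finder.regions_of(n,k):
            out.setdefault((n,k),[]).append(r)
            ys,xs=np.where(r["pixels"])
            print(n,k,round(r["conf"],2),r["point"],len(xs),(xs.min(),xs.max(),ys.min(),ys.max()) if len(xs) else "")
pickle.dump(out,open("r.pkl","wb"))
print(readout.get_state()["clock"])
for n in ["top","scene"]:
    im=cv2.imread(f"pics/a_{n}.png")
    c=(215,90,300,240) if n=="top" else (340,140,470,300)
    z=im[c[1]:c[3],c[0]:c[2]]; z=cv2.resize(z,None,fx=4,fy=4,interpolation=cv2.INTER_CUBIC); z=z[:600];cv2.imwrite(f"pics/z_{n}.png",z)
c=(380,220,480,310);im=cv2.imread("pics/a_top.png");cv2.imwrite("pics/z_rack.png",cv2.resize(im[c[1]:c[3],c[0]:c[2]],None,fx=6,fy=6,interpolation=cv2.INTER_CUBIC))
E
```

```text
top canister_long 0.9 [408.8, 344.8] 1184 (np.int64(398), np.int64(421), np.int64(321), np.int64(377))
top canister_long 0.73 [408.8, 262.5] 1194 (np.int64(399), np.int64(421), np.int64(234), np.int64(291))
top rack 0.97 [435.7, 282.7] 3807 (np.int64(385), np.int64(475), np.int64(228), np.int64(306))
top concentrator 0.85 [245.1, 176.6] 6279 (np.int64(210), np.int64(288), np.int64(106), np.int64(229))
scene canister_long 0.88 [289.9, 310.8] 988 (np.int64(265), np.int64(316), np.int64(296), np.int64(330))
scene canister_long 0.68 [228.1, 299.6] 858 (np.int64(204), np.int64(253), np.int64(283), np.int64(312))
scene rack 0.8 [273.3, 353.6] 2997 (np.int64(226), np.int64(332), np.int64(312), np.int64(386))
scene rack 0.38 [360.7, 250.5] 543 (np.int64(346), np.int64(372), np.int64(241), np.int64(264))
scene concentrator 0.86 [422.7, 241.6] 5089 (np.int64(375), np.int64(455), np.int64(169), np.int64(292))
0.75
```

View pics/z_top.png

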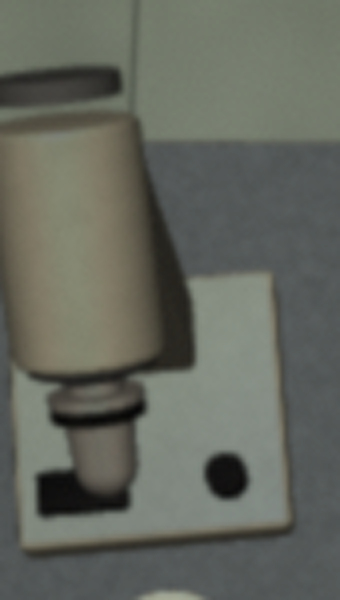

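View pics/z_scene.png

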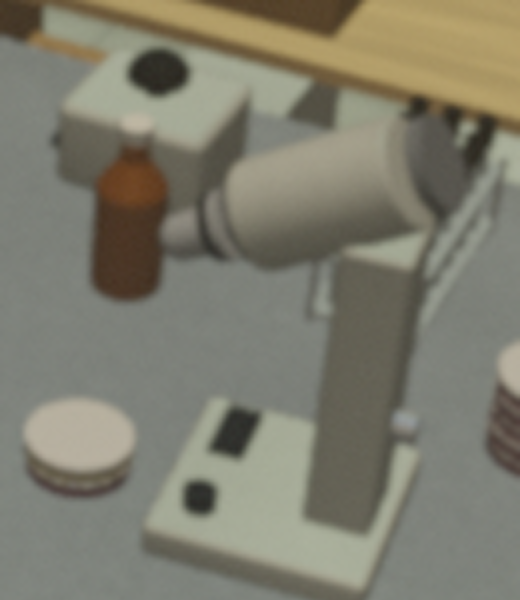

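View pics/z_rack.png

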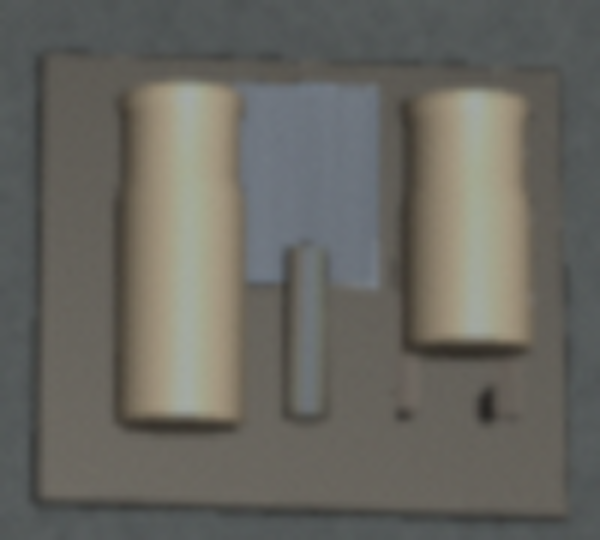

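```bash
cat > fit1.py <<'E'
from h import *
from scipy.optimize import least_squares
T=pmat("top");S=pmat("scene")
for n,P in(("top",T),("scene",S)): print(n,-P[1].T@P[2])
z=.032
obs=[(T,(115,90,32),(221.75,226.5)),(T,(115,-90,32),(287.5,220.5)),(T,(295,-90,32),(283,158)),
(S,(115,90,32),(393.75,240)),(S,(115,-90,32),(376.75,273.25)),(S,(295,-90,32),(430.5,283.75)),(S,(295,90,32),(444.5,253.75))]
def w(p,X):
    c,s=np.cos(p[2]),np.sin(p[2]); X=np.array(X)/1000; return np.array([p[0]+c*X[0]-s*X[1],p[1]+s*X[0]+c*X[1],X[2]])
def f(p): return np.hstack([proj(P,w(p,X))[0]-uv for P,X,uv in obs])
r=least_squares(f,[.5,.2,0.]);print(r.x,r.fun.reshape(-1,2))
p=r.x
a=np.radians(32)
for d in(0,60,85): 
    X=(155-d*np.cos(a),0,275-d*np.sin(a)); print(d,w(p,X),proj(T,w(p,X)),proj(S,w(p,X)))
# rack
R=[(100,115,12),(100,-115,12),(-100,-115,12),(-100,115,12)]
zz=[(42,55),(560,70),(566,515),(38,500)]
o2=[(T,x,(380+(u)/6-.4,220+v/6-.4)) for x,(u,v) in zip(R,zz)]
r2=least_squares(lambda p:np.hstack([proj(P,w(p,X))[0]-uv for P,X,uv in o2]),[.5,-.1,0.]);print("rack",r2.x,r2.fun)
q=r2.x
# canister
import pickle
o=pickle.load(open("r.pkl","rb"))
m=o[("top","canister_long")][1]["pixels"];ys,xs=np.where(m);print("can centroid z66",planepx(T,(xs.mean(),ys.mean()),.066))
m=o[("scene","canister_long")][0]["pixels"];ys2,xs2=np.where(m);print(planepx(S,(xs2.mean(),ys2.mean()),.066), tri([T,S],[(xs.mean(),ys.mean()),(xs2.mean(),ys2.mean())]))
pc=cv2.PCACompute2(np.c_[xs,ys].astype(np.float32),None)[1][0];print("dir",planepx(T,np.array([xs.mean(),ys.mean()])+30*pc,.07)-planepx(T,np.array([xs.mean(),ys.mean()])-30*pc,.07))
for v in [83,90,424,428]: print(v,planepx(T,(380+183/6,220+v/6),.066))
print("trough y=60",w(q,(0,60,66)),w(q,(0,-60,66)))
E
python3 fit1.py
```

```text
top [0.2888 0.0149 1.4852]
scene [ 1.1878 -1.1778  1.2694]
[0.548  0.2104 0.1045] [[-1.6235  0.3262]
 [ 1.3893 -0.077 ]
 [ 0.5259 -2.2179]
 [-1.4774 -1.8665]
 [-2.0199 -2.1041]
 [ 0.7605  3.2264]
 [ 0.9906 -1.7407]]
0 [0.7021 0.2266 0.275 ] [[238.7128 178.7269]] [[403.0458 194.2231]]
60 [0.6515 0.2213 0.2432] [[242.3697 204.7903]] [[385.712  199.1459]]
85 [0.6304 0.2191 0.23  ] [[243.8596 215.4087]] [[378.6854 201.1415]]
rack [ 0.5559 -0.236  -0.0227] [-0.4316 -0.7614  0.2389 -0.6329  0.8406  0.7739 -0.6537  0.5085]
can centroid z66 [[ 0.5527 -0.1762  0.066 ]]
[[ 0.5536 -0.1787  0.066 ]] [ 0.5528 -0.1767  0.0639]
dir [[-0.153   0.0042  0.    ]]
83 [[ 0.6302 -0.1799  0.066 ]]
90 [[ 0.6271 -0.1799  0.066 ]]
424 [[ 0.4847 -0.177   0.066 ]]
428 [[ 0.483 -0.177  0.066]]
trough y=60 [ 0.5572 -0.176   0.066 ] [ 0.5545 -0.296   0.066 ]
```

Run:
```python
from h import *
s=readout.get_state();print(qR(s["orientation"]))
T=pmat("top")
for n,uv,z in [("bottle",(141,273),.17),("jar",(342,297),.08),("dishes",(257,255),.032),("beaker",(516,280),.0)]: print(n,planepx(T,uv,z))
```

```text
[[ 0.      0.2336  0.9723]
 [ 0.0001  0.9723 -0.2336]
 [-1.      0.0001  0.    ]]
bottle [[0.5064 0.4618 0.17  ]]
jar [[ 0.4657 -0.0063  0.08  ]]
dishes [[0.5788 0.213  0.032 ]]
beaker [[ 0.5242 -0.4626  0.    ]]
```

```bash
cat >> h.py <<'E'
def rel(p,Rt,s=None):
    s=s or readout.get_state(); R=qR(s["orientation"])
    d=R.T@(np.array(p)-s["tcp_pos"]); w=Ro.from_matrix(R.T@Rt).as_rotvec()
    return np.r_[d,w]
def Rtool(yaw,lean=0):
    # tool z heading yaw; lean: tool x tips forward
    h=np.array([np.cos(yaw),np.sin(yaw),0]);u=np.array([0,0,1.])
    x=np.sin(lean)*h-np.cos(lean)*u; z=np.cos(lean)*h+np.sin(lean)*u; y=np.cross(z,x); return np.c_[x,y,z]
E
python3 -c "
from h import *
print(rel([.6,.31,.40],Rtool(0)))"
```

```text
[-0.2013 -0.1334  0.511  -0.2358  0.     -0.0001]
```

>>> drive_tool([
  [[-0.03,-0.014,0.052,-0.03,0,0,0],[-0.06,-0.028,0.104,-0.06,0,0,0],[-0.08,-0.042,0.16,-0.08,0,0,0],[-0.1,-0.056,0.215,-0.1,0,0,0],[-0.12,-0.07,0.27,-0.13,0,0,0]],
])

```text
clock: 1.38
tcp_pos: [0.382, 0.427, 0.3197]
orientation: [0.706, 0.037, 0.706, -0.037]
wrist_force: [0.5, 1.0, -0.5]
finger_gap: 0.0853
```

```bash
python3 -c "
from h import *
print(rel([.6,.31,.40],Rtool(0)))"
```

```text
[-0.0803 -0.0935  0.2291 -0.1048  0.0006 -0.0008]
```

>>> drive_tool([
  [[-0.018,-0.02,0.052,-0.03,0,0,0],[-0.036,-0.04,0.104,-0.06,0,0,0],[-0.054,-0.06,0.156,-0.08,0,0,0],[-0.075,-0.08,0.205,-0.105,0,0,0],[-0.08,-0.093,0.229,-0.105,0,0,0]],
])

```text
clock: 2.0
tcp_pos: [0.6021, 0.3086, 0.4]
orientation: [0.708, 0.001, 0.706, -0.0]
wrist_force: [0.1, 0.7, 0.3]
finger_gap: 0.0853
```

```bash
cat > snap.py <<'E'
from h import *
import sys,pickle
s=readout.get_state();im=cams.read_camera("wrist");n=sys.argv[1]
cv2.imwrite(f"pics/{n}.png",im);pickle.dump(s,open(f"{n}.pkl","wb"))
print(s["clock"],s["tcp_pos"],s["wrist_force"],abs(s["qvel"]).max(),s["finger_gap"])
E
python3 snap.py w1;  python3 -c "
from h import *
print(rel([.6,.12,.40],Rtool(0)))"
```

```text
2.0 [0.6021 0.3086 0.4   ] [0.0588 0.7033 0.2564] 1.4870708855664703 0.08533658364864147
[-0.0018 -0.1865 -0.0037 -0.0045  0.0007  0.0011]
```

View pics/w1.png

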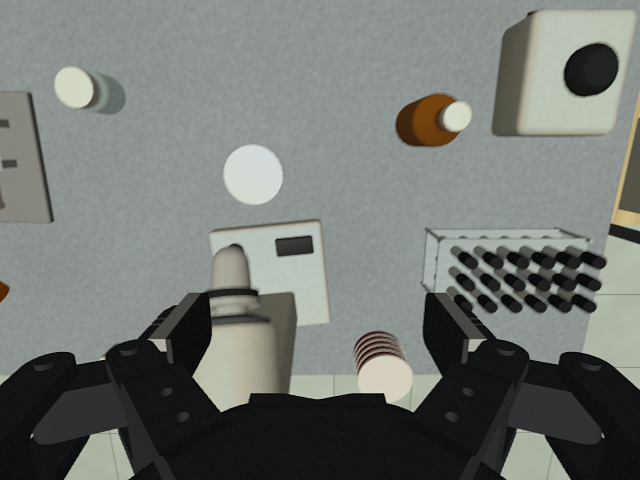

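>>> drive_tool([
  [[0,-0.05,0,0,0,0,0],[0,-0.105,0,0,0,0,0],[0,-0.155,0,0,0,0,0],[0,-0.18,0,0,0,0,0],[0,-0.18,0,0,0,0,0]],
])

```text
clock: 2.68
tcp_pos: [0.6036, 0.1247, 0.3986]
orientation: [0.707, 0.002, 0.707, -0.003]
wrist_force: [-0.2, -0.1, 0.1]
finger_gap: 0.0856
```

```bash
python3 snap.py w2
```

```text
2.675 [0.6036 0.1247 0.3986] [-0.2019 -0.0675  0.0957] 0.04107279329168366 0.08555805469362857
```

View pics/w2.png

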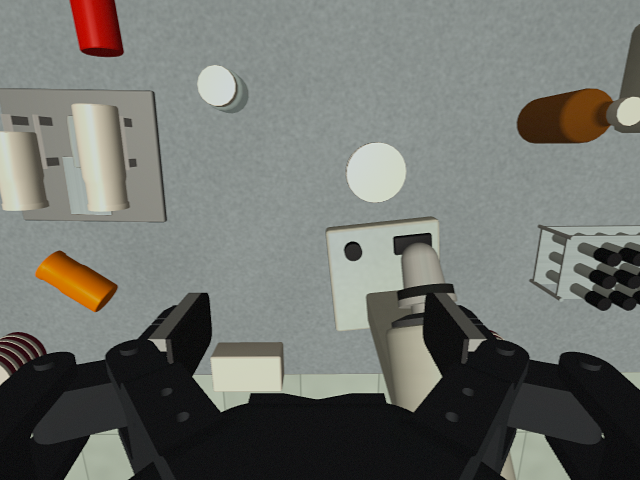

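Run:
```python
import cv2,numpy as np
a=cv2.imread("pics/w1.png")[215:365,185:335];b=cv2.imread("pics/w2.png")[215:365,320:470]
cv2.imwrite("pics/zz.png",np.hstack([cv2.resize(i,(400,400),interpolation=cv2.INTER_CUBIC)*1 for i in(a,b)]))
for k,i in (("1",a),("2",b)): cv2.imwrite(f"pics/zz{k}.png",cv2.resize(i,(600,600),interpolation=cv2.INTER_CUBIC))
```

```text
(no output)
```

View pics/zz1.png

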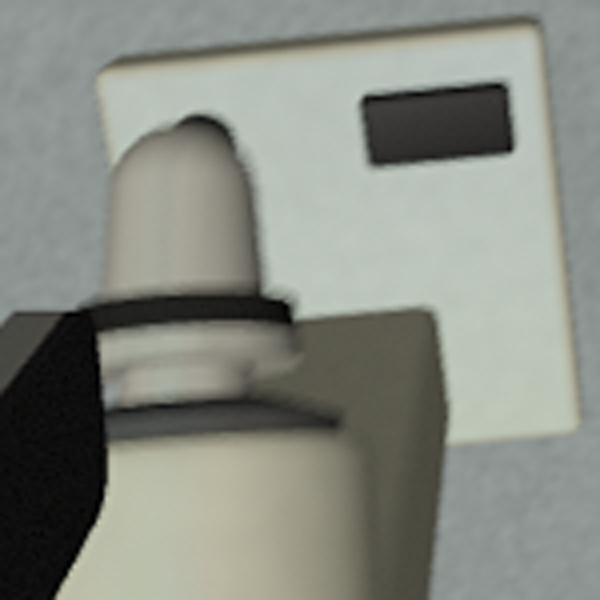

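View pics/zz2.png

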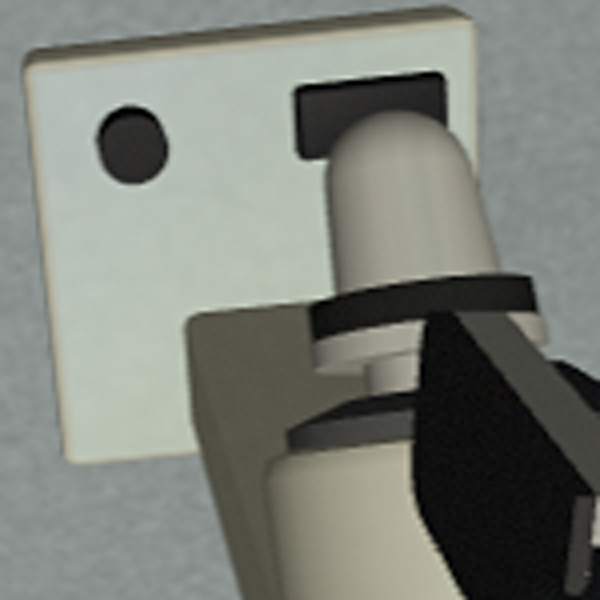

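```bash
cat > fit2.py <<'E'
from h import *
import pickle
from scipy.optimize import least_squares
s1=pickle.load(open("w1.pkl","rb"));s2=pickle.load(open("w2.pkl","rb"))
P1=pmat("wrist",s1);P2=pmat("wrist",s2)
a=np.radians(32)
def px(z,off): return np.array(z,float)/4-.375+off
o1=np.array([185,215]);o2=np.array([320,215])
F=[(P1,(115,-90,32),px((97,73),o1)),(P1,(115,90,32),px((541,28),o1)),(P1,(295,90,32),px((580,428),o1)),
(P2,(115,-90,32),px((27,70),o2)),(P2,(115,90,32),px((474,22),o2)),(P2,(295,-90,32),px((68,462),o2))]
E=[(P1,[px(z,o1) for z in [(110,180),(106,240),(253,190),(258,240),(262,290),(165,128),(125,150)]]),
(P2,[px(z,o2) for z in [(327,175),(330,220),(335,285),(472,165),(485,215),(496,268),(395,110),(360,122),(440,122)]])]
def w(p,X):
    c,s=np.cos(p[2]),np.sin(p[2]); X=np.atleast_2d(X)/1000.; return np.c_[p[0]+c*X[:,0]-s*X[:,1],p[1]+s*X[:,0]+c*X[:,1],X[:,2]]
th=np.linspace(0,2*np.pi,60)
def circ(d,r):
    ax=np.array([-np.cos(a),0,-np.sin(a)]);u=np.array([0,1,0]);v=np.cross(ax,u)
    return np.array([155,0,275])+d*ax+r*(np.cos(th)[:,None]*u+np.sin(th)[:,None]*v)
def model(L):
    C=[circ(L+5,20.5)]
    for q in np.linspace(0,1,12): C.append(circ(L+35.75+19.25*q,max(18*np.sqrt(1-q*q),.1)))
    return np.vstack(C)
def f(p,foot=1.):
    r=[]
    for P,X,uv in F: r+=list(foot*(proj(P,w(p,X))[0]-uv))
    for P,uvs in E:
        h=cv2.convexHull(proj(P,w(p,model(p[3]*1000))).astype(np.float32))
        for uv in uvs: r.append(cv2.pointPolygonTest(h,(float(uv[0]),float(uv[1])),True))
    return np.array(r)
if __name__=="__main__":
  for ft in (1,.3,.0):
    p0=[.548,.21,.1045,.028]
    r=least_squares(f,p0,args=(ft,),diff_step=1e-3,x_scale=[.01,.01,.05,.01]);p=r.x
    rr=f(p); print(ft,p,"\nfoot",rr[:12].reshape(-1,2).ravel(),"\nedge",rr[12:])
    print("face",w(p,(155,0,275)),"tip",w(p,model(p[3]*1000)[-1]))
    for n in("top","scene"): print(n,proj(pmat(n),w(p,(155,0,275)-(p[3]*1000+55)*np.array([np.cos(a),0,np.sin(a)]))))
E
python3 fit2.py
```

```text
1 [0.5448 0.2147 0.1006 0.023 ] 
foot [-1.7206 -1.4391  0.5824 -1.6515  1.3895  1.5305 -2.0786 -1.4167  0.8081
 -1.5184 -1.5039  2.4501] 
edge [-0.8947 -0.4308  2.0169  2.2284  2.6882  1.0895 -0.5784  1.3476  1.8052
  1.7364 -0.9853 -0.6002  0.4067 -0.899   0.2105 -1.277 ]
face [[0.699  0.2303 0.275 ]] tip [[0.6332 0.2237 0.2337]]
top [[241.6436 213.7683]]
scene [[380.2393 199.6442]]
0.3 [0.5407 0.215  0.0935 0.0187] 
foot [-2.3585 -4.3447  0.2699 -3.8104  0.3691 -0.2379 -2.4765 -4.3306  0.6737
 -3.6867 -2.5942  0.0376] 
edge [-0.1366  0.4713  1.404   1.5318  1.908   1.1191 -0.06    0.9087  1.4671
  1.4939 -0.4373 -0.0943  0.8378 -1.0926 -0.1394 -1.0555]
face [[0.695  0.2295 0.275 ]] tip [[0.6327 0.2237 0.2359]]
top [[241.4917 213.7089]]
scene [[380.1421 198.9848]]
0.0 [0.5364 0.2195 0.0524 0.0148] 
foot [-3.0763 -9.0337  0.2968 -3.9301 -3.9548 -0.0407 -2.8063 -9.0346  0.7107
 -3.8072 -7.211  -3.6522] 
edge [ 0.2526  1.3202  1.1642  0.8686  0.7931  1.1901  0.1965  0.1595  0.9745
  1.5747  0.4122  0.4707  0.9395 -1.1636 -0.619  -0.6191]
face [[0.6912 0.2276 0.275 ]] tip [[0.6321 0.2246 0.238 ]]
top [[240.95   213.7273]]
scene [[380.1225 198.2158]]
```

Run:
```python
from fit2 import *
i1=cv2.resize(cv2.imread("pics/w1.png")[215:365,185:335],(600,600),interpolation=cv2.INTER_CUBIC);i2=cv2.resize(cv2.imread("pics/w2.png")[215:365,320:470],(600,600),interpolation=cv2.INTER_CUBIC)
p=[.5448,.2147,.1006]
for im,P,o in((i1,P1,o1),(i2,P2,o2)):
    def dr(C,col):
        z=((proj(P,w(p,C))-o+.375)*4).astype(np.int32); cv2.polylines(im,[z],True,col,1)
    dr(circ(0,43),(0,255,0))
    for L,col in((20,(255,0,0)),(26,(0,0,255)),(32,(255,255,0))): dr(circ(L+9,26.5),col)
    dr(circ(23+35.75,18),(0,255,255))
cv2.imwrite("pics/o1.png",np.hstack([i1[:, :400],i2[:,200:600]]))
```

```text
(no output)
```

View pics/o1.png

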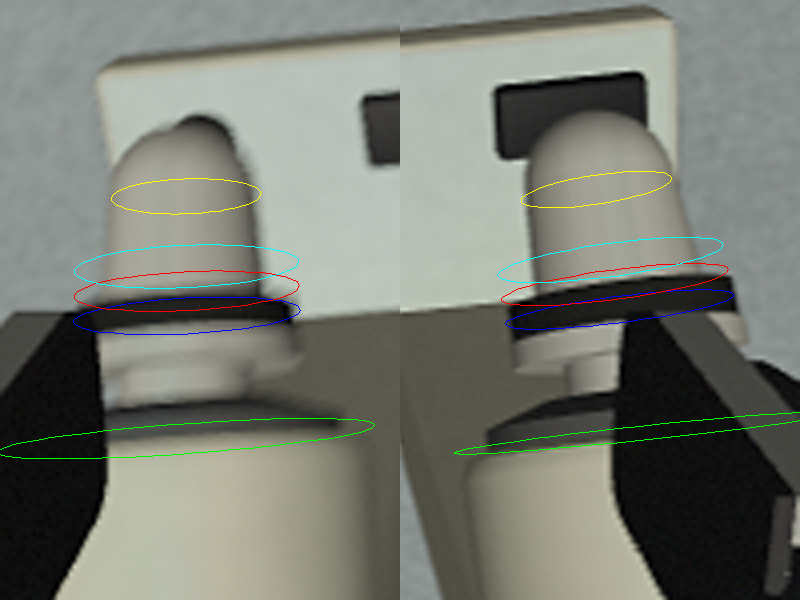

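```bash
python3 -c "
from h import *
print(rel([.537,-.177,.2],Rtool(-.025)))"
```

```text
[ 0.1986 -0.3032 -0.0649  0.0189  0.0009  0.0008]
```

>>> drive_tool([
  [[0.02,-0.05,-0.01,0,0,0,0],[0.05,-0.1,-0.02,0,0,0,0],[0.08,-0.15,-0.03,0.01,0,0,0],[0.11,-0.2,-0.04,0.02,0,0,0],[0.14,-0.25,-0.055,0.02,0,0,0]],
])

```text
clock: 3.35
tcp_pos: [0.5474, -0.1238, 0.2575]
orientation: [0.708, 0.008, 0.707, -0.009]
wrist_force: [1.1, -0.4, 0.6]
finger_gap: 0.0856
```

>>> drive_tool([
  [[0.03,-0.04,-0.008,0,0,0,0],[0.06,-0.056,-0.012,0,0,0,0],[0.06,-0.056,-0.012,0,0,0,0],[0.06,-0.056,-0.012,0,0,0,0],[0.06,-0.056,-0.012,0,0,0,0]],
])

```text
clock: 3.98
tcp_pos: [0.5355, -0.1786, 0.1991]
orientation: [0.708, 0.007, 0.706, -0.008]
wrist_force: [-1.1, -0.5, 0.9]
finger_gap: 0.0855
```

```bash
python3 snap.py w3
```

```text
3.975 [ 0.5355 -0.1786  0.1991] [-1.075  -0.5061  0.9101] 0.006334046677699018 0.08552464933968111
```

View pics/w3.png

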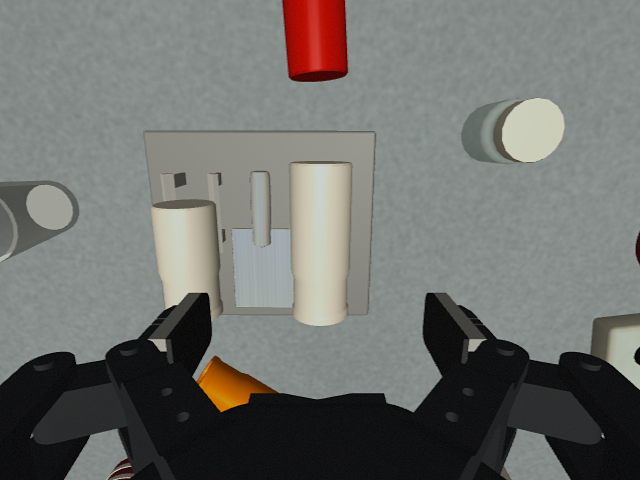

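```bash
cat > fit3.py <<'E'
from h import *
import pickle
from scipy.optimize import least_squares
s=pickle.load(open("w3.pkl","rb"));P=pmat("wrist",s)
g=cv2.cvtColor(cv2.imread("pics/w3.png"),cv2.COLOR_BGR2HSV)
im=cv2.imread("pics/w3.png").astype(int)
E=[]
row=lambda r:im[r].sum(1)
for r in (185,205,225,245,260):
    d=np.diff(cv2.GaussianBlur(row(r).astype(np.float32)[None],(5,1),0)[0])
    l=275+np.argmax(d[275:305]); q=338+np.argmin(d[338:365]); E+=[(l+.5,r),(q+.5,r)]
for c in (305,320,335):
    col=cv2.GaussianBlur(im[:,c].sum(1).astype(np.float32)[None],(5,1),0)[0];d=np.diff(col)
    E+=[(c,150+np.argmax(d[150:175])+.5),(c,310+np.argmin(d[310:340])+.5)]
print(E)
th=np.linspace(0,2*np.pi,60)
def model(p):
    c,sn=np.cos(p[2]),np.sin(p[2]);C=[]
    for x,r in((-65,27),(30,27),(32,25),(70,25),(71,26.5),(75,26.5)):
        X=np.c_[np.full(60,x),r*np.cos(th),r*np.sin(th)]/1000
        C.append(np.c_[p[0]+c*X[:,0]-sn*X[:,1],p[1]+sn*X[:,0]+c*X[:,1],.066+X[:,2]])
    return np.vstack(C)
def f(p):
    h=cv2.convexHull(proj(P,model(p)).astype(np.float32)); return np.array([cv2.pointPolygonTest(h,(float(u),float(v)),True) for u,v in E])
r=least_squares(f,[.552,-.177,-.025],diff_step=1e-3,x_scale=[.01,.01,.05]);print(r.x,f(r.x))
E
python3 fit3.py
```

```text
[(np.float64(291.5), 185), (np.float64(349.5), 185), (np.float64(291.5), 205), (np.float64(348.5), 205), (np.float64(292.5), 225), (np.float64(347.5), 225), (np.float64(292.5), 245), (np.float64(347.5), 245), (np.float64(293.5), 260), (np.float64(347.5), 260), (305, np.float64(163.5)), (305, np.float64(323.5)), (320, np.float64(163.5)), (320, np.float64(325.5)), (335, np.float64(163.5)), (335, np.float64(323.5))]
[ 0.5501 -0.1752 -0.0204] [2.5098 1.9518 2.0682 2.4718 2.6264 2.9919 2.1848 2.5122 2.8533 2.1524
 1.0495 1.206  1.2863 1.3667 1.0951 1.3209]
```

```bash
python3 -c "
from h import *
print(rel([.536,-.1756,.044],Rtool(-.021)))"
```

```text
[ 0.155   0.0034 -0.0001 -0.001   0.0038  0.0015]
```

>>> drive_tool([
  [[0.05,0.003,0,0,0.004,0.001,0],[0.1,0.003,0,0,0.004,0.001,0],[0.14,0.003,0,0,0.004,0.001,0],[0.155,0.003,0,0,0.004,0.001,0],[0.155,0.003,0,0,0.004,0.001,0]],
])

```text
clock: 4.65
tcp_pos: [0.5362, -0.1757, 0.0442]
orientation: [0.707, 0.007, 0.707, -0.008]
wrist_force: [-0.0, -0.5, 1.6]
finger_gap: 0.0856
```

```bash
python3 snap.py w4
```

```text
4.65 [ 0.5362 -0.1757  0.0442] [-0.0236 -0.4687  1.6118] 0.03738338334312107 0.08562287658483952
```

View pics/w4.png

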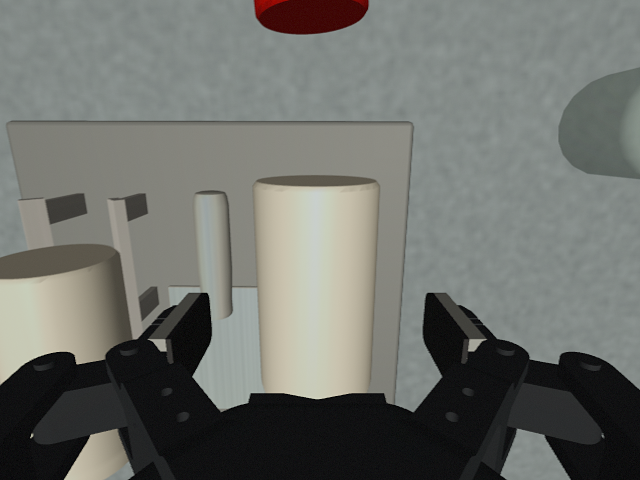

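>>> drive_tool([
  [[0,0,0,0,0,0,100],[0,0,0,0,0,0,200],[0,0,0,0,0,0,255],[0,0,0,0,0,0,255],[0,0,0,0,0,0,255]],
], squeeze=90)

```text
clock: 5.32
tcp_pos: [0.5382, -0.1761, 0.0475]
orientation: [0.709, 0.007, 0.706, -0.008]
wrist_force: [-1.6, 2.6, 9.4]
finger_gap: 0.0374
```

```bash
python3 snap.py w5
```

```text
5.325 [ 0.5382 -0.1761  0.0475] [-1.5978  2.6088  9.3625] 0.002750556005896651 0.03743012441726576
```

View pics/w5.png

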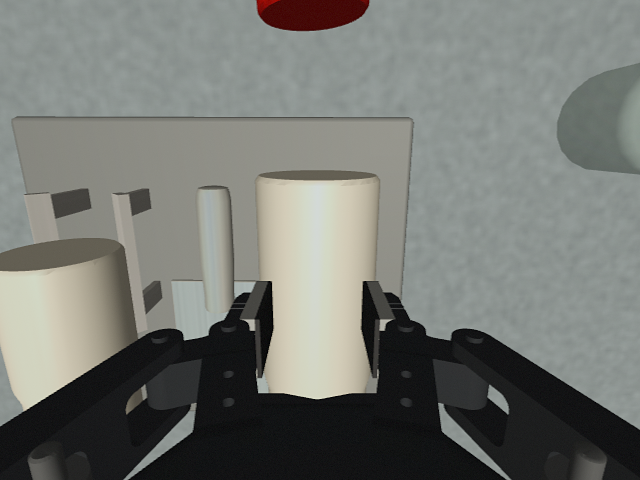

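Run:
```python
from h import *
import pickle
c=cams.camera_params("wrist");M=np.linalg.inv(c["mount"]);P=(c["mtx"],M[:3,:3],M[:3,3])
for h in (.0187,.027):
  for x in (0,-.008,-.019,-.03,-.041):
    print(h,x,proj(P,np.array([[x,h,-.011],[x,h,.011],[x,-h,-.011]])).ravel())
im=cv2.imread("pics/w5.png")[240:420,200:440];cv2.imwrite("pics/z5.png",cv2.resize(im,None,fx=3.3,fy=3.3,interpolation=cv2.INTER_CUBIC))
```

```text
0.0187 0 [350.9731 255.6474 349.9563 294.7366 279.1695 255.672 ]
0.0187 -0.008 [352.4776 260.5036 351.3707 301.0978 277.5325 260.5299]
0.0187 -0.019 [354.7751 267.919  353.5235 310.7794 275.0327 267.9481]
0.0187 -0.03 [357.3867 276.3485 355.9603 321.7383 272.191  276.381 ]
0.0187 -0.041 [360.3817 286.0154 358.7412 334.2451 268.932  286.0521]
0.027 0 [366.9054 255.642  365.4114 294.7301 263.2317 255.6775]
0.027 -0.008 [369.1069 260.4977 367.4808 301.0909 260.8973 260.5358]
0.027 -0.019 [372.4686 267.9125 370.6304 310.7717 257.3325 267.9546]
0.027 -0.03 [376.29   276.3412 374.1955 321.7297 253.2801 276.3883]
0.027 -0.041 [380.6723 286.0073 378.2642 334.2354 248.6326 286.0603]
```

View pics/z5.png

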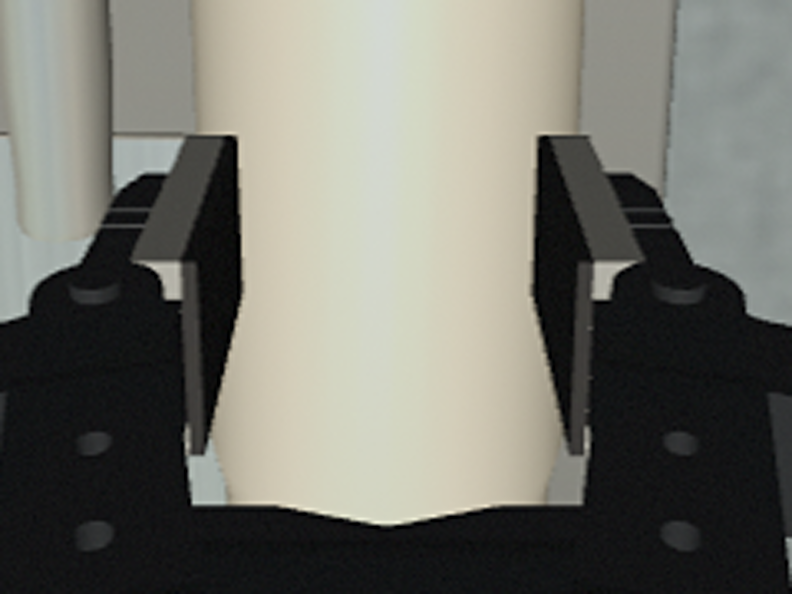

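>>> drive_tool([
  [[0,0,0,0,0,0,0],[0,0,0,0,0,0,0],[0,0,0,0,0,0,0],[0,0,0,0,0,0,0],[0,0,0,0,0,0,0]],
])

```text
clock: 6.0
tcp_pos: [0.538, -0.1761, 0.0472]
orientation: [0.708, 0.007, 0.706, -0.008]
wrist_force: [0.1, -0.9, 0.4]
finger_gap: 0.0857
```

```bash
python3 snap.py w6;python3 -c "
from h import *
print(rel([.536,-.1756,.02],Rtool(-.021)))"
```

```text
6.0 [ 0.538  -0.1761  0.0472] [ 0.1323 -0.9283  0.4388] 0.0016810424272422036 0.08569229800267529
[ 0.0272  0.0005 -0.0021 -0.0004  0.0038  0.0012]
```

View pics/w6.png

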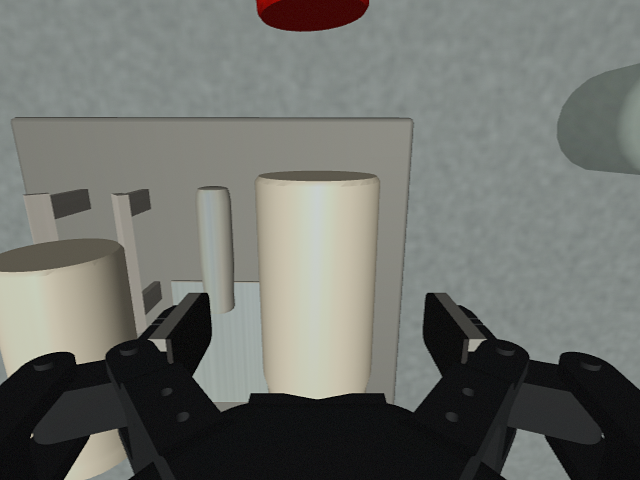

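>>> drive_tool([
  [[0.01,0.0005,-0.002,0,0.004,0.001,0],[0.02,0.0005,-0.002,0,0.004,0.001,0],[0.03,0.0005,-0.002,0,0.004,0.001,0],[0.037,0.0005,-0.002,0,0.004,0.001,0],[0.037,0.0005,-0.002,0,0.004,0.001,0]],
])

```text
clock: 6.68
tcp_pos: [0.5355, -0.1753, 0.0093]
orientation: [0.706, 0.008, 0.708, -0.007]
wrist_force: [-1.2, -0.1, 0.7]
finger_gap: 0.0855
```

```bash
python3 snap.py w7
```

```text
6.675 [ 0.5355 -0.1753  0.0093] [-1.2146 -0.0847  0.7295] 0.013413801634326185 0.08546999254806871
```

View pics/w7.png

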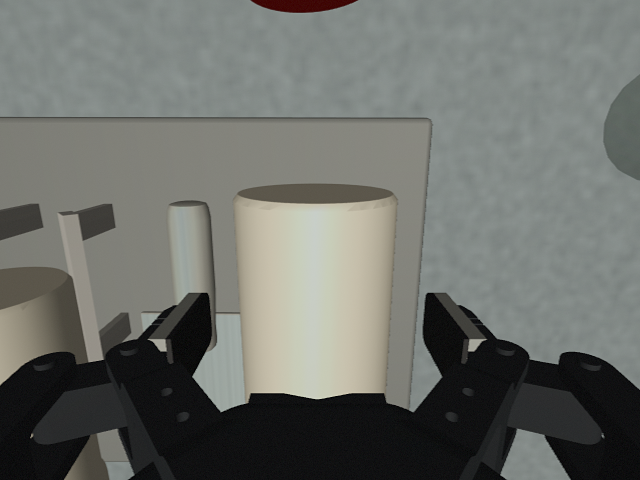

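>>> drive_tool([
  [[0.003,0,0,0,0,0,60],[0.003,0,0,0,0,0,120],[0.003,0,0,0,0,0,255],[0.003,0,0,0,0,0,255],[0.003,0,0,0,0,0,255]],
], squeeze=100)

```text
clock: 7.35
tcp_pos: [0.5362, -0.176, 0.0075]
orientation: [0.707, 0.007, 0.707, -0.008]
wrist_force: [-2.4, -2.1, 5.9]
finger_gap: 0.052
```

```bash
python3 snap.py w8
```

```text
7.35 [ 0.5362 -0.176   0.0075] [-2.3783 -2.1294  5.9108] 0.0035113340849555947 0.05203898114556481
```

View pics/w8.png

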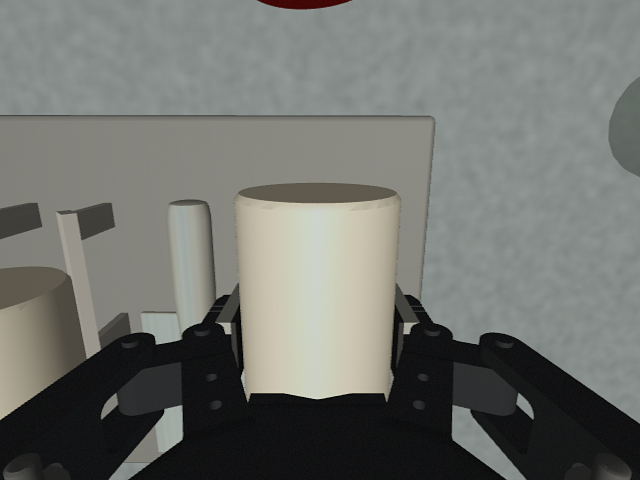

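>>> drive_tool([
  [[-0.015,0,0,0,0,0,255],[-0.04,0,0,0,0,0,255],[-0.08,0,0,0,0,0,255],[-0.12,0,0,0,0,0,255],[-0.15,0,0,0,0,0,255]],
], squeeze=115)

```text
clock: 8.02
tcp_pos: [0.5365, -0.1755, 0.1597]
orientation: [0.708, 0.007, 0.707, -0.008]
wrist_force: [0.4, -0.3, -2.7]
finger_gap: 0.0523
```

```bash
python3 snap.py w9
cat > tgt.py <<'E'
from h import *
A=np.radians(32)
FACE=np.array([.699,.2303,.275]); PSI=.10
TOOLRIM=np.array([-.0585,0,.090])
def target(d,off=(0,0),face=FACE,psi=PSI,lean=A):
    R=Rtool(psi,lean); out=-R[:,2]
    # off: (along tool x, tool y)
    rim=face+d*out+R[:,0]*off[0]+R[:,1]*off[1]
    return rim-R@TOOLRIM,R
E
python3 -c "
from tgt import *
p,R=target(.135);print(p);print(rel(p,R))"
```

```text
8.025 [ 0.5365 -0.1755  0.1597] [ 0.3929 -0.2889 -2.7192] 0.5411458240992693 0.052338259685490225
[0.54   0.2143 0.1062]
[ 0.0562  0.3909 -0.007  -0.117  -0.5516  0.0373]
```

View pics/w9.png

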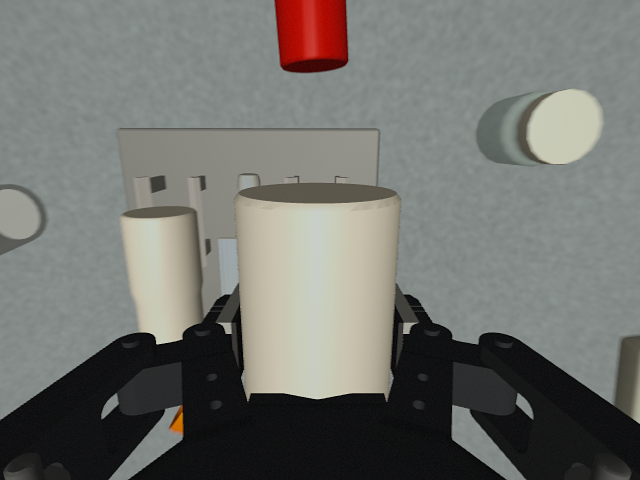

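>>> drive_tool([
  [[0,0.04,-0.02,-0.01,-0.05,0.003,255],[0,0.09,-0.03,-0.03,-0.15,0.01,255],[0,0.14,-0.04,-0.05,-0.25,0.015,255],[0,0.19,-0.04,-0.07,-0.35,0.025,255],[0,0.24,-0.04,-0.1,-0.45,0.03,255]],
])

```text
clock: 8.7
tcp_pos: [0.5025, 0.0661, 0.1627]
orientation: [0.849, -0.02, 0.527, 0.036]
wrist_force: [0.7, 0.9, -1.7]
finger_gap: 0.0517
```

```bash
python3 -c "
from tgt import *
p,R=target(.135);print(rel(p,R))"
```

```text
[ 0.0732  0.1444  0.0191 -0.0169 -0.0985  0.0049]
```

>>> drive_tool([
  [[0.015,0.045,0,-0.005,-0.03,0,255],[0.035,0.09,0.005,-0.01,-0.07,0.003,255],[0.055,0.13,0.01,-0.017,-0.099,0.005,255],[0.073,0.144,0.019,-0.017,-0.099,0.005,255],[0.073,0.144,0.019,-0.017,-0.099,0.005,255]],
])

```text
clock: 9.32
tcp_pos: [0.5386, 0.2151, 0.1046]
orientation: [0.873, -0.025, 0.485, 0.045]
wrist_force: [-1.0, 0.5, -2.0]
finger_gap: 0.0517
```

```bash
python3 snap.py w10
python3 - <<'E'
from tgt import *
p,R=target(.135);print(rel(p,R)); s=readout.get_state()
T=qR(s["orientation"])
for n,c in (("top",(190,150,290,250)),("scene",(310,150,440,250))):
    im=cams.read_camera(n); P=pmat(n)
    z=cv2.resize(im[c[1]:c[3],c[0]:c[2]],None,fx=6,fy=6,interpolation=cv2.INTER_CUBIC)
    def dr(X,col):
        q=((proj(P,X)-np.array(c[:2])+.4)*6).astype(np.int32);cv2.polylines(z,[q],False,col,1)
    ca=np.array([s["tcp_pos"]+T@(TOOLRIM+[0,0,-x]) for x in (0,.14)]); dr(ca,(0,0,255))
    ax=np.array([FACE-R[:,2]*d for d in (0.02,.078,.135)]); dr(ax,(255,0,0))
    cv2.imwrite(f"pics/d_{n}.png",z)
E
```

```text
9.325 [0.5386 0.2151 0.1046] [-0.9882  0.4743 -2.036 ] 0.03415373974544529 0.051725975942250604
[-0.0002 -0.      0.0018  0.0016 -0.0024 -0.0005]
```

View pics/w10.png

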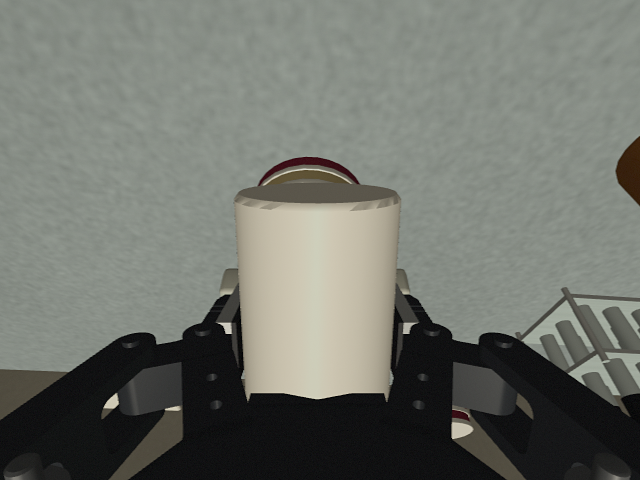

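View pics/d_top.png

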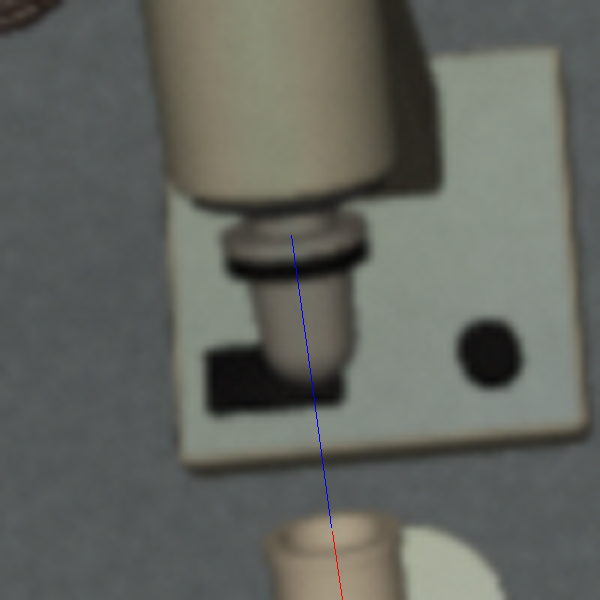

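View pics/d_scene.png

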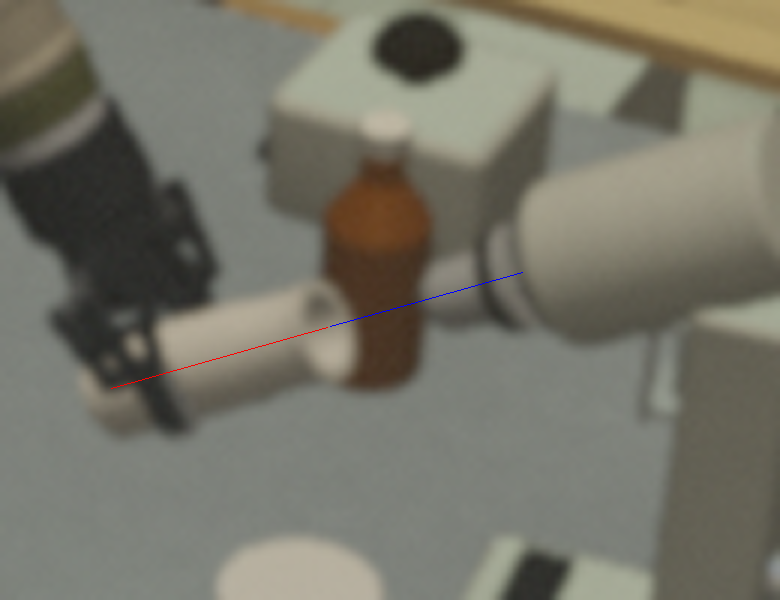

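Run:
```python
from tgt import *
im=cams.read_camera("scene");cv2.imwrite("pics/s10.png",im)
c=(320,180,410,225)
c=(322,178,412,224)
z=cv2.resize(im[c[1]:c[3],c[0]:c[2]],None,fx=8.8,fy=8.8,interpolation=cv2.INTER_CUBIC)
z=cv2.convertScaleAbs(z,alpha=1.5)
cv2.imwrite("pics/d3.png",z)
```

```text
(no output)
```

View pics/d3.png

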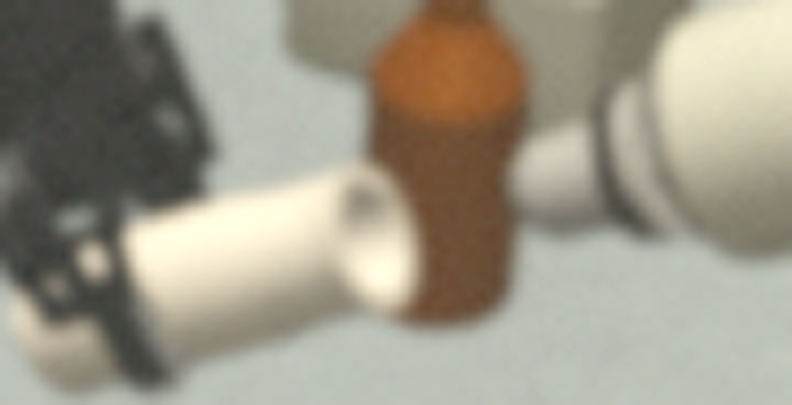

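```bash
cat > ov.py <<'E'
from tgt import *
import sys
th=np.linspace(0,2*np.pi,60)
def ring(c,R,r): return c+r*(np.cos(th)[:,None]*R[:,0]+np.sin(th)[:,None]*R[:,1])
def ov(im,P,c,k,s,out,L=.023,dF=np.zeros(3)):
    _,R=target(.1); T=qR(s["orientation"])
    z=cv2.resize(im[c[1]:c[3],c[0]:c[2]],None,fx=k,fy=k,interpolation=cv2.INTER_CUBIC); z=cv2.convertScaleAbs(z,alpha=1.4)
    def dr(X,col):
        q=((proj(P,X)-np.array(c[:2])+.5)*k-.5).astype(np.int32);cv2.polylines(z,[q],True,col,1)
    f=FACE+dF
    for d,r in((L+.009,.0265),(L+.009,.0200),(L+.03575,.018),(L+.050,.0121),(0,.043)): dr(ring(f-R[:,2]*d,R,r),(255,0,0))
    rim=s["tcp_pos"]+T@TOOLRIM
    for d,r in((0,.0265),(.045,.027),(.14,.027)): dr(ring(rim-T[:,2]*d,T,r),(0,0,255))
    dr(ring(rim,T,.01995),(0,0,255))
    cv2.imwrite(out,z)
if __name__=="__main__":
    s=readout.get_state()
    n=sys.argv[1]
    im=cams.read_camera("scene");ov(im,pmat("scene"),(322,170,412,224),8.8,s,f"pics/ov_s{n}.png")
    im=cams.read_camera("top");ov(im,pmat("top"),(205,170,275,245),8,s,f"pics/ov_t{n}.png")
    print(s["clock"],s["wrist_force"])
E
python3 ov.py 1
```

```text
9.525 [ 0.27   -0.4037 -2.1074]
```

View pics/ov_s1.png

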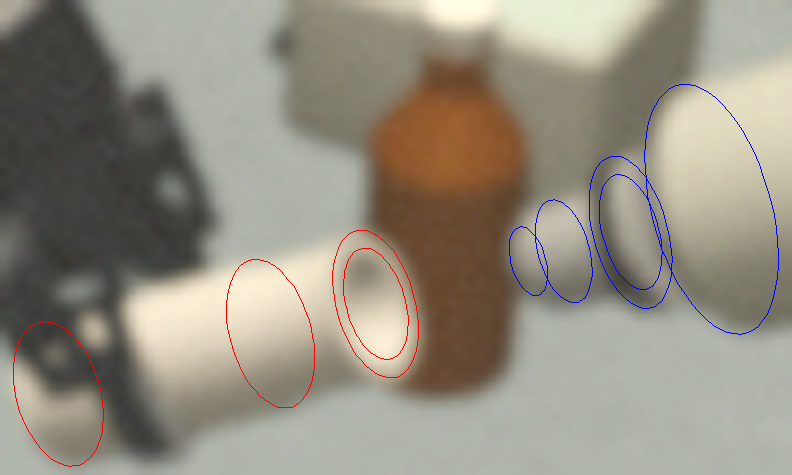

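View pics/ov_t1.png

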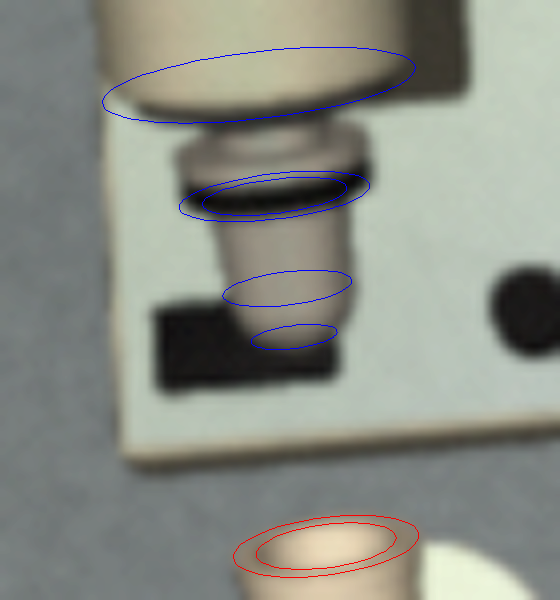

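>>> drive_tool([
  [[0,0,0.015,0.001,-0.002,0,255],[0,0,0.03,0.001,-0.002,0,255],[0,0,0.045,0.001,-0.002,0,255],[0,0,0.055,0.001,-0.002,0,255],[0,0,0.06,0.001,-0.002,0,255]],
])

```text
clock: 10.25
tcp_pos: [0.5914, 0.2183, 0.1392]
orientation: [0.874, -0.023, 0.483, 0.043]
wrist_force: [0.5, -0.2, -2.2]
finger_gap: 0.0517
```

```bash
cat > st.py <<'E'
from tgt import *
import sys
s=readout.get_state();d=float(sys.argv[1]);p,R=target(d)
T=qR(s["orientation"])
print("rel",rel(p,R,s),"F tool",T.T@s["wrist_force"],"M tool",T.T@s["ft_torque"],"gap",s["finger_gap"],s["clock"])
rim=s["tcp_pos"]+T@TOOLRIM; print("d now",-(R.T@(rim-FACE)), )
E
python3 st.py .06; python3 ov.py 2
```

```text
rel [ 0.0008  0.0013  0.0138 -0.0021  0.0035  0.0004] F tool [ 2.0768 -0.2185 -0.7426] M tool [-0.0136  0.7898 -0.0541] gap 0.05170897671688695 10.25
d now [0.0011 0.0014 0.074 ]
10.25 [ 0.4972 -0.169  -2.1532]
```

View pics/ov_s2.png

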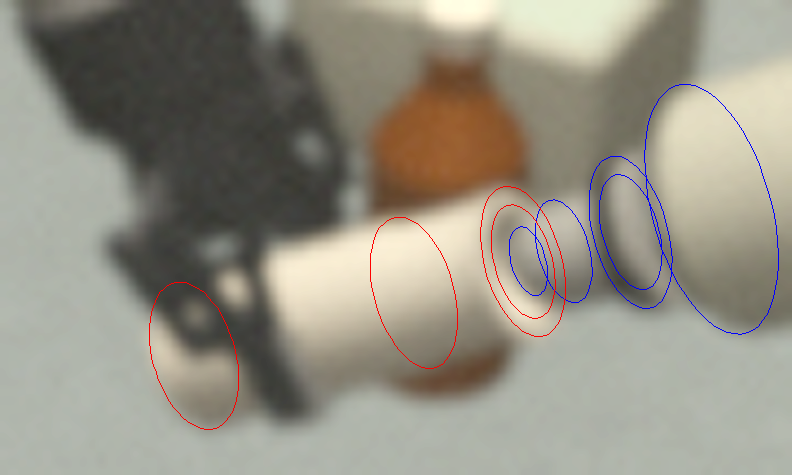

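View pics/ov_t2.png

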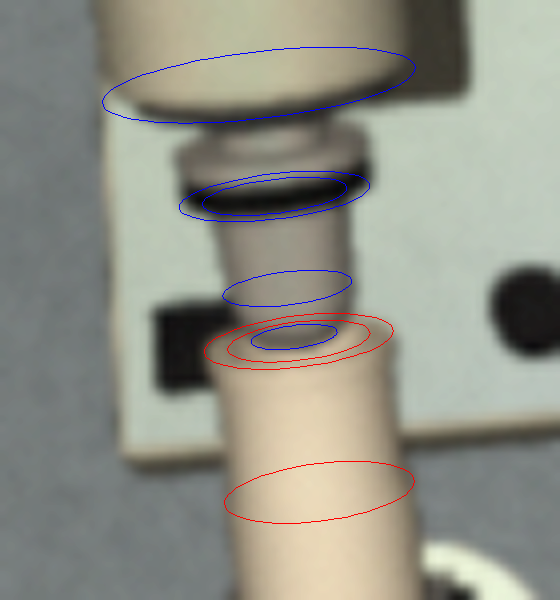

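>>> drive_tool([
  [[0.001,0.001,0.003,-0.001,0.003,0,255],[0.001,0.001,0.008,-0.002,0.003,0,255],[0.001,0.001,0.013,-0.002,0.003,0,255],[0.001,0.001,0.018,-0.002,0.003,0,255],[0.001,0.001,0.022,-0.002,0.003,0,255]],
])

```text
clock: 10.98
tcp_pos: [0.6103, 0.2212, 0.1501]
orientation: [0.874, -0.024, 0.484, 0.044]
wrist_force: [0.8, 0.6, -1.5]
finger_gap: 0.0517
```

```bash
python3 st.py .04
```

```text
rel [-0.0002  0.0002  0.0118 -0.0001  0.0006  0.0004] F tool [ 1.7614  0.5143 -0.0967] M tool [ 0.0366  0.6471 -0.0083] gap 0.05174356767567729 10.975
d now [-0.0001  0.0002  0.0518]
```

>>> drive_tool([
  [[0,0,0.003,0,0,0,255],[0,0,0.006,0,0,0,255],[0,0,0.009,0,0,0,255],[0,0,0.012,0,0,0,255],[0,0,0.015,0,0,0,255]],
])

```text
clock: 11.6
tcp_pos: [0.6229, 0.2223, 0.1579]
orientation: [0.874, -0.024, 0.484, 0.043]
wrist_force: [-0.2, -1.1, -2.1]
finger_gap: 0.0518
```

```bash
python3 st.py .031;python3 ov.py 3
```

```text
rel [-0.0003  0.0003  0.0059 -0.0001  0.0001  0.0005] F tool [ 1.6237 -1.0669 -1.3187] M tool [ 0.0175  0.7001 -0.1315] gap 0.051836716248901356 11.6
d now [-0.0002  0.0003  0.0369]
11.6 [-0.1503 -1.0881 -2.0754]
```

View pics/ov_s3.png

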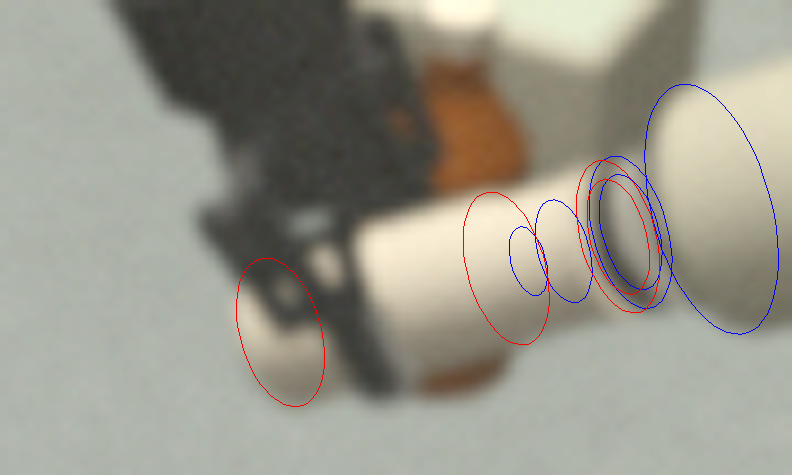

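View pics/ov_t3.png

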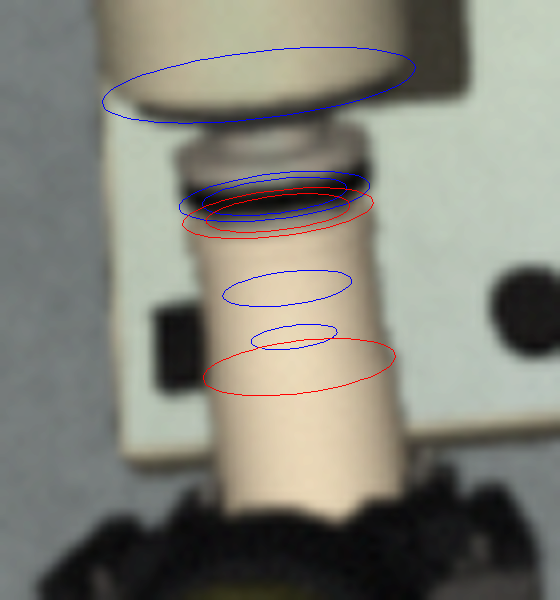

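>>> drive_tool([
  [[0,0,0.002,0,0,0,255],[0,0,0.004,0,0,0,255],[0,0,0.006,0,0,0,255],[0,0,0.007,0,0,0,255],[0,0,0.008,0,0,0,255]],
])

```text
clock: 12.32
tcp_pos: [0.6293, 0.2225, 0.1615]
orientation: [0.873, -0.024, 0.485, 0.043]
wrist_force: [-2.4, -3.2, -3.8]
finger_gap: 0.0517
```

```bash
python3 st.py .031
```

```text
rel [-0.0006  0.0008 -0.0014 -0.0003 -0.0012  0.0013] F tool [ 1.7497 -2.943  -4.3358] M tool [ 0.1     1.366  -0.3996] gap 0.05172607979582046 12.325
d now [-0.0007  0.0007  0.0296]
```

>>> drive_tool([
  [[0,-0.0005,0.002,0,0,0,255],[0,-0.001,0.003,0,0,0,255],[0,-0.001,0.004,0,0,0,255],[0,-0.001,0.005,0,0,0,255],[0,-0.001,0.006,0,0,0,255]],
])

```text
clock: 12.95
tcp_pos: [0.6302, 0.2224, 0.1613]
orientation: [0.871, -0.025, 0.488, 0.044]
wrist_force: [-13.1, -0.5, -3.0]
finger_gap: 0.0517
```

```bash
python3 st.py .031
```

```text
rel [-0.0012  0.001  -0.0021  0.0018 -0.0094 -0.0001] F tool [ -4.2411   0.7907 -12.7001] M tool [-0.116   2.6625  0.1905] gap 0.051710493700918694 12.95
d now [-0.0021  0.0008  0.0284]
```

>>> drive_tool([
  [[-0.001,0,0.003,0.001,-0.006,0,255],[-0.002,0,0.005,0.002,-0.01,0,255],[-0.002,0,0.006,0.002,-0.012,0,255],[-0.002,0,0.007,0.002,-0.012,0,255],[-0.002,0,0.008,0.002,-0.012,0,255]],
])

```text
clock: 13.58
tcp_pos: [0.6303, 0.2225, 0.1618]
orientation: [0.871, -0.025, 0.488, 0.044]
wrist_force: [-13.8, -1.1, -5.4]
finger_gap: 0.0517
```

```bash
python3 st.py .031;python3 ov.py 4
```

```text
rel [-0.0008  0.0009 -0.0024  0.0016 -0.0095 -0.0001] F tool [ -2.6152   0.2928 -14.6553] M tool [ 0.0198  3.1136 -0.1345] gap 0.05173864737322087 13.575
d now [-0.0017  0.0008  0.0281]
13.575 [-13.8243  -1.1171  -5.417 ]
```

View pics/ov_t4.png

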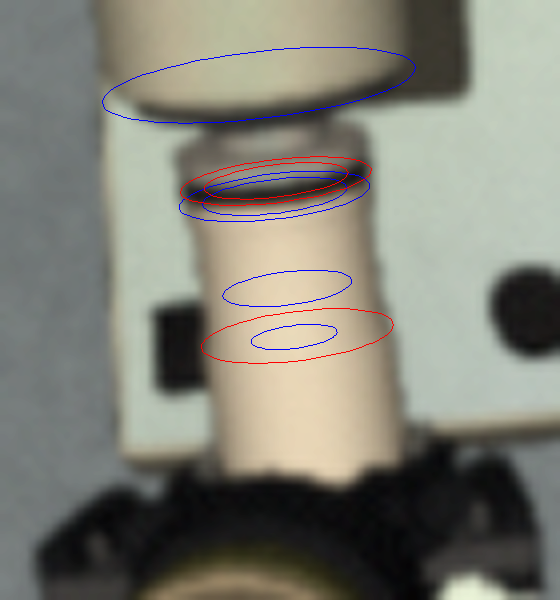

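View pics/ov_s4.png

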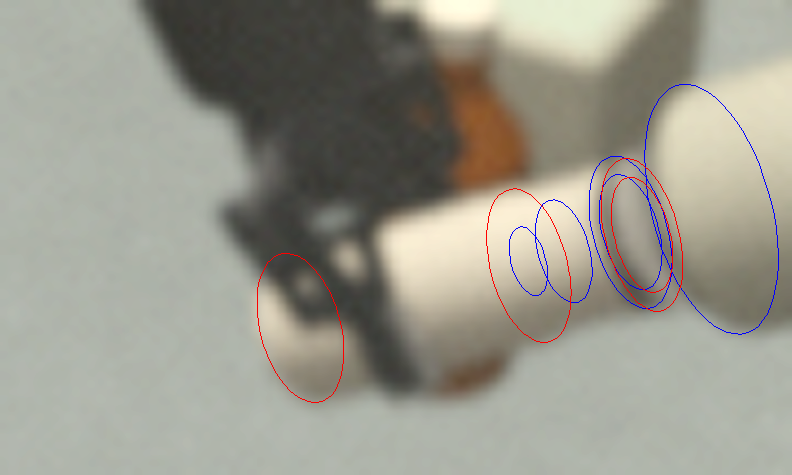

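Run:
```python
from h import *
a=cv2.imread("pics/a_top.png");b=cams.read_camera("top");cv2.imwrite("pics/t5.png",b)
c=cv2.imread("pics/s10.png");d=cams.read_camera("scene");cv2.imwrite("pics/s5.png",d)
f=lambda i,x,y:cv2.convertScaleAbs(cv2.resize(i[y:y+24,x:x+33],None,fx=12,fy=12,interpolation=cv2.INTER_CUBIC),alpha=1.5)
cv2.imwrite("pics/cmp.png",np.vstack([np.hstack([f(a,222,182),f(b,222,182)]),np.hstack([f(c,376,182),f(d,376,182)])]))
for i in(a,b):
    print([int(i[r,236:243].mean()) for r in range(184,206)])
for i in(c,d):
    print([[int(i[int(round(196-.28*(k-395)+0)) ,k].mean())] [0] for k in range(378,410)])
```

```text
[34, 44, 79, 97, 95, 84, 89, 99, 87, 46, 17, 14, 40, 80, 97, 101, 101, 100, 100, 100, 100, 100]
[35, 45, 80, 99, 97, 85, 91, 101, 88, 48, 28, 70, 125, 139, 139, 141, 143, 144, 144, 145, 145, 145]
[52, 62, 78, 93, 101, 112, 110, 109, 107, 112, 106, 88, 64, 68, 94, 106, 114, 108, 94, 100, 114, 120, 121, 125, 123, 123, 126, 125, 123, 122, 125, 124]
[139, 142, 140, 138, 136, 141, 137, 135, 133, 136, 132, 123, 100, 83, 95, 107, 113, 106, 94, 99, 113, 120, 120, 124, 124, 122, 125, 123, 121, 121, 125, 124]
```

View pics/cmp.png

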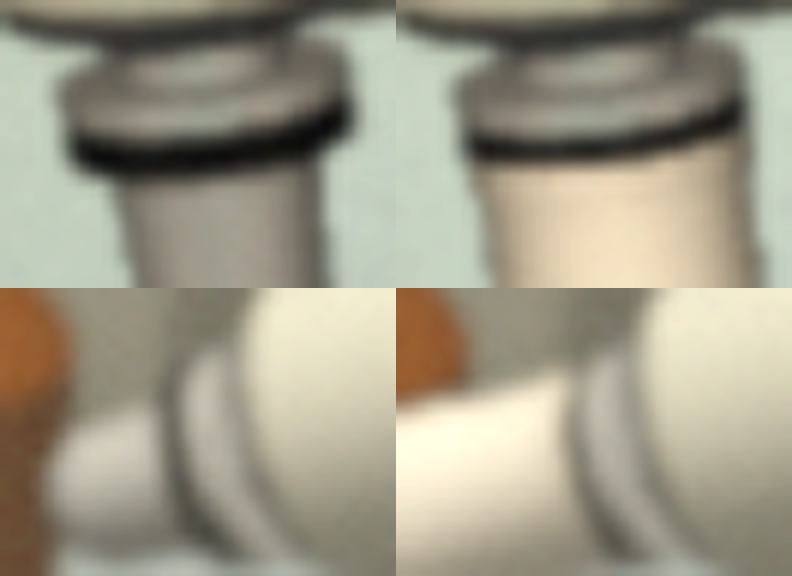

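>>> drive_tool([
  [[-0.002,0,0.006,0.001,-0.008,0,255],[-0.003,0,0.009,0.002,-0.012,0,255],[-0.003,0,0.011,0.002,-0.014,0,255],[-0.003,0,0.011,0.002,-0.014,0,255],[-0.003,0,0.011,0.002,-0.014,0,255]],
], squeeze=120)

```text
clock: 14.4
tcp_pos: [0.6302, 0.2224, 0.1621]
orientation: [0.87, -0.026, 0.49, 0.044]
wrist_force: [-14.4, -1.8, -10.6]
finger_gap: 0.0516
```

```bash
python3 st.py .031
python3 - <<'E'
from h import *
b=cams.read_camera("top");print([int(b[r,236:243].mean()) for r in range(184,206)])
E
```

```text
rel [-0.0005  0.001  -0.0024  0.0022 -0.0125  0.0002] F tool [  1.4977  -0.2733 -17.9037] M tool [ 0.0263  3.4881 -0.0481] gap 0.05161490201297658 14.4
d now [-0.0017  0.0007  0.0278]
[35, 45, 81, 99, 97, 85, 91, 101, 88, 49, 32, 76, 127, 139, 138, 141, 143, 144, 144, 145, 145, 146]
```

>>> drive_tool([
  [[-0.001,0,0.007,0.001,-0.008,0,255],[-0.002,0,0.011,0.002,-0.012,0,255],[-0.002,0,0.014,0.002,-0.014,0,255],[-0.002,0,0.014,0.002,-0.014,0,255],[-0.002,0,0.014,0.002,-0.014,0,255]],
])

```text
clock: 15.08
tcp_pos: [0.6305, 0.2224, 0.1615]
orientation: [0.869, -0.026, 0.493, 0.044]
wrist_force: [-24.8, -3.2, -6.3]
finger_gap: 0.0519
```

```bash
python3 st.py .031
python3 - <<'E'
from h import *
b=cams.read_camera("top");print([int(b[r,236:243].mean()) for r in range(184,206)])
E
```

```text
rel [-0.0011  0.0011 -0.0024  0.0033 -0.0203  0.0007] F tool [ -7.3801  -0.6151 -24.7109] M tool [ 0.1056  4.4534 -0.1337] gap 0.05185984841436978 15.075
d now [-0.003   0.0007  0.0274]
[35, 45, 80, 99, 97, 85, 92, 101, 88, 48, 37, 83, 128, 138, 138, 141, 143, 143, 144, 144, 145, 145]
```

>>> drive_tool([
  [[0,0,0,0,-0.005,0,255],[0,0,0,0,-0.005,0,255],[0,0,0,0,-0.005,0,150],[0,0,0,0,-0.005,0,0],[0,0,0,0,-0.005,0,0]],
])

```text
clock: 15.75
tcp_pos: [0.6323, 0.223, 0.1634]
orientation: [0.871, -0.026, 0.489, 0.044]
wrist_force: [-0.4, 0.1, 0.4]
finger_gap: 0.0845
```

```bash
python3 st.py .031
python3 - <<'E'
from h import *
b=cams.read_camera("top");print([int(b[r,236:243].mean()) for r in range(184,206)])
E
python3 ov.py 6; python3 snap.py w11
```

```text
rel [-0.0005  0.0006 -0.0049  0.0031 -0.0115 -0.0002] F tool [-0.535   0.1809 -0.072 ] M tool [0.0437 0.4674 0.017 ] gap 0.08445706473831449 15.75
d now [-0.0016  0.0003  0.0254]
[35, 45, 80, 99, 97, 85, 91, 101, 88, 49, 35, 81, 128, 138, 138, 142, 143, 144, 145, 145, 145, 147]
15.8 [ 0.3133 -0.0129  0.2679]
15.9 [0.6313 0.2227 0.1624] [0.3014 0.2623 0.2419] 0.007429917520446304 0.08593274773095567
```

View pics/ov_s6.png

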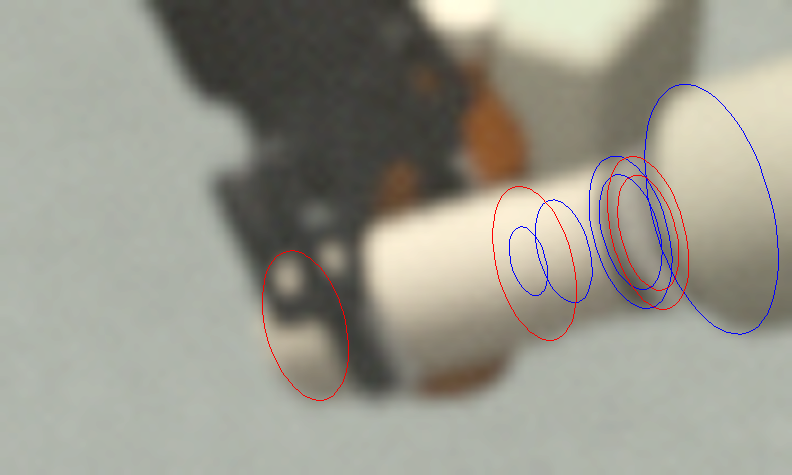

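View pics/w11.png

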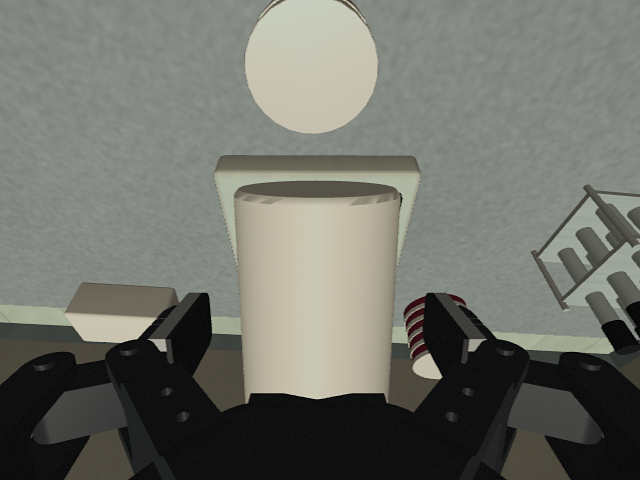

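>>> drive_tool([
  [[-0.02,0,0,0,0,0,0],[-0.05,0,0,0,0,0,0],[-0.09,0,0,0,0,0,0],[-0.14,0,-0.01,0,0,0,0],[-0.17,0,-0.02,0,0,0,0]],
])

```text
clock: 16.58
tcp_pos: [0.5262, 0.2123, 0.3002]
orientation: [0.871, -0.026, 0.489, 0.044]
wrist_force: [0.3, 1.6, 0.4]
finger_gap: 0.0853
```

```bash
python3 snap.py w12; python3 ov.py 7
python3 - <<'E'
from h import *
b=cams.read_camera("top");cv2.imwrite("pics/t7.png",b);print([int(b[r,236:243].mean()) for r in range(184,206)])
b=cams.read_camera("scene");cv2.imwrite("pics/s7.png",b)
E
```

```text
16.575 [0.5262 0.2123 0.3002] [0.2957 1.6069 0.3597] 0.46575387157214587 0.08532966275948871
16.625 [-1.8845  0.3217  1.3759]
[35, 45, 81, 100, 97, 86, 92, 101, 89, 49, 36, 82, 129, 140, 139, 143, 145, 145, 145, 146, 147, 147]
```

View pics/t7.png

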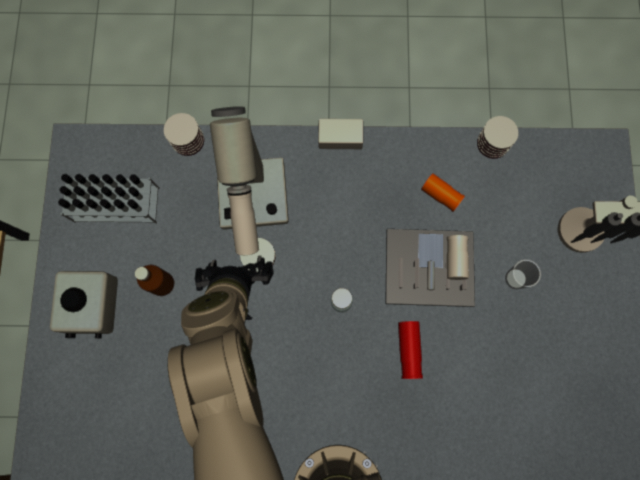

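View pics/s7.png

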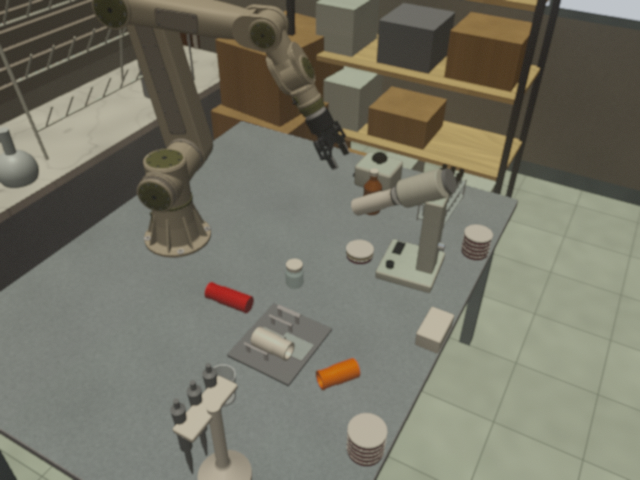

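View pics/ov_s7.png

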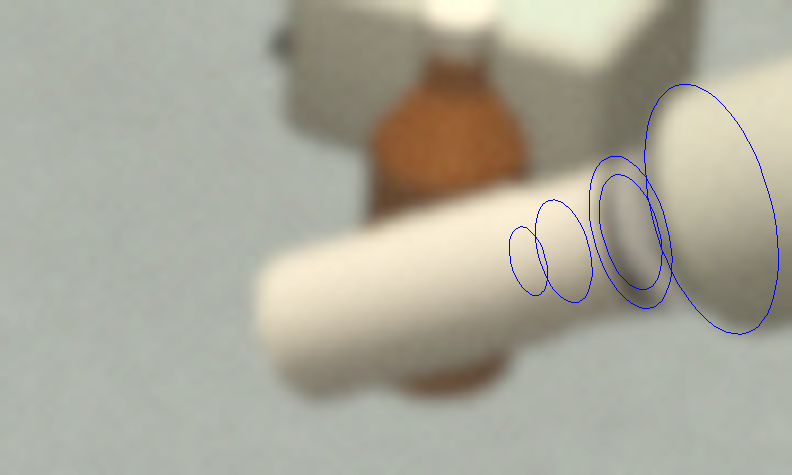

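```bash
python3 -c "
from h import *
print(env.hand_in())"
```

```text
the job is handed in; nothing more can be done
None
```

The longer white canister is on the spigot and stayed there when I let go. I handed in at about 16.7 s of the 48 s allowed; `hand_in` reports no verdict.

**Grasp:** The first grasp closed too high, to 37 mm on the 54 mm body. The finger ends really sit about 35–40 mm behind the stated TCP. I reopened, went lower and regripped at 52 mm. The canister did not visibly move.

**Pressing on:** I lined it up using the wrist, top and scene cameras and pushed in steps, giving way sideways. The last push peaked at about 24–25 N along the axis, a little above the 12–20 N mentioned. About 7 N of sideways force was left over, and it went when I released.

**Last checks, after letting go and backing off:**
- **Seat:** The canister is still square on the spigot with its rim against the black ring. The top-camera profile of the ring is the same before and after release.
- **Ring travel:** The ring is pushed back about 3 mm, against the 2 mm needed. This is an estimate from about 1.4 pixels in the top view, good to roughly ±0.7 mm, because the joint itself can't be read.
- **Rest of the scene:** In the last top and scene pictures, the shorter canister, dishes, bottle, beaker, jar and both look-alikes are where they started. The gripper is clear of everything.

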